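Slide a mounting plate along a fenced ledge until it overhangs

ROBOT

A 6-joint arm with a two-finger parallel gripper is mounted at the origin on a cart in front of the work surface, level with it; the furniture and walls round the work are solid. World frame = base frame: x ahead of the robot, y to its left, z up, the work surface at z = 0. Lengths are in m, angles in rad, forces in N, time in s.
With the tool pointing down it reaches from about 0.3 to 0.775 m from the base axis. Payload 14.6 kg.
Tool frame: the origin (TCP) lies at the centre of the arm's flange, where the gripper is bolted on; the fingertips stand 199 mm ahead of it and the grasp point (between the pads) lies ctrl.tcp_to_grasp ahead of it (ctrl.tcp_to_grasp is the distance from the TCP to the grasp point, in m); z points along the fingers, y is the line along which they close (so a half turn about z gives the same grasp; the last joint's range is limited). The gripper opens to 94 mm and grips with 3 to 60 N. Pads are 16 mm wide; open, the fingers measure 119 mm over their backs; the gripper's body (75 mm by 177 mm) begins 78 mm behind the grasp point.
Start: joints at [-1.374, 0.3, 1.521, -0, 1.321, -0.067], TCP at [0.143, -0.531, 0.405] pointing down, gripper open.
Joint ranges: [-3.03, 3.03], [-0.79, 2.21], [0.23, 2.52], [-1.04, 4.18], [0, 3.07], [-2.55, 2.55]. Speed limits (rad/s): [2.22, 2.22, 2.57, 3.14, 3.14, 3.14].

INTERFACE

Orientations are given as [roll, pitch, yaw] about the fixed x, y, z axes, in that order (R = Rz(yaw) Ry(pitch) Rx(roll)).
In Python, from station import ctrl gives the robot as it stands. The module is installed in compiled form; this text tells all that it offers.
- The arm moves only by the shell command python3 -m jog 'ROWS' [OPENING] [FORCE]. ROWS is JSON, a list of rows, each a list of 6 numbers: the shift along the tool's x, y, z in cm, then the turn, a rotation vector about the tool's x, y, z in rad. In form: [[tx, ty, tz, ax, ay, az], ...]. A call has 1 to 8 rows; each row is the pose to reach, as a shift and turn from the pose commanded when the call began, along the tool's axes at that moment; what a row does not reach only later rows make up. A row lasts 1/10 s, in which the tool goes at most 50 mm and 8.59 degrees, less where a joint would pass 70% of its speed; a pose out of reach is approached as far as the arm can. A call with a gripper value outside its range is refused whole. OPENING is the opening in per cent of the stroke, from 0 (shut) to 100 (fully open), set as the call begins (- or left out, the last holds). The fingers move at their own pace and stop on an object; FORCE is the grip in N (left out, the last holds). Time passes only in rows, so rows that repeat a pose let the fingers close. It gives the time, the measured TCP pose, the force, the opening and the grip force at its end, in the units of the state.
- ctrl.get_obs(): the state, without advancing time (a new reading comes with each control period).
- ctrl.camera(name): name is "scene" or "top" or "wrist"; returns a dict with "img" (480x640x3 uint8, blue, green, red), "intrinsics" (3x3 intrinsics, pixels), "k1" (the pictures are not rectified: a ray, as slopes to the right and down, at radius r is drawn at 1 + k1 r^2 times it, then the intrinsics apply), "R" (3x3) and "t" (3): a world point X has camera coordinates R X + t. Camera axes: x right, y down, z forward; pixel columns grow to the right and rows downward; lengths in m; the calibration is good to about 2 mm. A picture is of the moment at which its call begins. There is no depth.
- ctrl.hand_in(): hands the job in; it is judged then, once.
The state is a dict: "time_s": time; "qpos": joint angles; "joint_vel": joint speeds; "tau": joint torques, N m; "ee_pos": TCP position; "eef_rot": TCP orientation; "force": force on the tool from outside, world axes, zero at the start; "moment": the same for the moment, N m; "grip_width": finger opening in m; "grip_force": force on a finger pad.
Only numpy, scipy, OpenCV 4.12 (cv2) and the standard library are available. Lean on these libraries where they do the work, as an engineer would, in place of code of your own. Each camera call takes 0.05 s, during which the arm holds its last target. There are 200 camera calls.

TASK

With the fingertips only, push the slotted black mounting plate that lies askew on the raised aluminium ledge sideways until its long side is flush against the ledge's fence. Then push it along the fence until about a third of its length sticks out past the ledge's near end, so that its edge can be taken hold of later; it must still lie flat on the ledge, flush with the fence. Only push the plate, never lift it or pinch it, let go of it at the end, and leave the objective, the filter cube and the vial beside the ledge alone.

Things in the scene. Friction and masses are not known exactly. Their poses are not given: they have to be found in the camera images.
- ledge: fixed aluminium ledge, 200 mm long (x), 140 wide (y), flat top 35 mm above the work surface. Origin: its centre, at the work surface's height. Near end, past which the plate shall overhang: x = -100 mm, roughly facing the robot. Dark steel fence along the whole +y (left) side: inner face at y = +62 mm, 8 mm thick, 15 mm above the top. Other sides open. Yaw within 0.25 rad
- plate: loose black rectangular plate with a slot, 104 mm long (its y), 56 wide (its x), a solid 8 mm thick with small details up to 12 mm, 0.08 to 0.15 kg. Origin: centre of its underside, on the ledge's top. Starts wholly on the ledge, clear of the fence, long side within 0.22 rad of the ledge's length. Stops when the push stops; tips off if half of it overhangs
- objective: white microscope objective standing upright on the work surface on the -y side of the ledge, 31 mm across, 58 mm high; origin: centre of its underside. Bystander
- filter_cube: black filter cube with round windows, 36 x 38 x 38 mm, on the work surface on the -y side of the ledge nearer the robot; origin: centre of its underside. Bystander
- vial: small white bottle with a blue cap, 32 mm across, 68 mm high, standing on the work surface beyond the far -y corner of the ledge; origin: centre of its underside. Bystander
There are look-alikes about, which are no part of the job. Of the things that look like the plate, the larger one is meant.

How it is judged:
By the outcome, as a careful person would: the job done as asked, in the order asked, and still so for the second after the job is handed in, with the robot touching nothing.
It also fails if it takes over 40 s, if anything falls off the work surface, if the arm or the gripper's body presses on something with over 40 N, if the wrist force passes 120 N, or if a joint passes its speed limit or range.

## Working session

There is one attempt and no reset: what is moved stays moved. The work goes in short steps, Python scripts to look and compute and a shell command to move; the robot and the scene stay as the last step left them, time stands still between calls to the robot, and variables do not carry over. Pictures are saved under pics/ and viewed, at most 10 in all, crops included, and the job is handed in when it is done.

```bash
mkdir -p pics; python3 - <<'E'
from station import ctrl
import cv2
for n in("top","scene"):
    c=ctrl.camera(n); cv2.imwrite(f"pics/{n}0.png",c["img"]); print(n,c["intrinsics"],c["k1"],c["R"],c["t"])
print(ctrl.tcp_to_grasp, ctrl.get_obs())
E
```

```text
top [[465.89551545   0.         322.16773492]
 [  0.         465.89551545 233.04261453]
 [  0.           0.           1.        ]] -0.06478271631156005 [[-0.00581934 -0.99997856  0.00300392]
 [-0.97983833  0.00510216 -0.19972686]
 [ 0.19970725 -0.00410564 -0.97984701]] [-0.3290209   0.5203562   0.80674689]
scene [[440.12078468   0.         323.84571004]
 [  0.         440.12078468 237.84557028]
 [  0.           0.           1.        ]] 0.01948858803176785 [[ 0.78979302 -0.61320703 -0.01428737]
 [-0.28494586 -0.34617588 -0.89385016]
 [ 0.54316926  0.71002774 -0.4481381 ]] [-0.58951624  0.06821969  0.84264649]
0.1804 {'time_s': 0.1, 'qpos': array([-1.37357468e+00,  3.00414102e-01,  1.52148929e+00,  3.41232831e-06,
        1.32070058e+00, -6.65859006e-02]), 'joint_vel': array([ 8.28927517e-04, -1.58125128e-03, -3.50189146e-03,  1.39692474e-03,
       -2.66309460e-04,  4.77266337e-05]), 'tau': array([ 1.46340280e-03, -5.32638502e+01, -3.53279757e+01,  7.09460699e-02,
        2.35438946e-02, -6.11528935e-05]), 'ee_pos': array([ 0.14341745, -0.53094857,  0.40415632]), 'eef_rot': array([-3.14058380e+00, -7.05878112e-05,  2.63806668e-01]), 'force': array([ 0.15359498, -0.61080045, -0.34063223]), 'moment': array([ 0.0429566 , -0.02636719,  0.00032182]), 'grip_force': 0.0, 'grip_width': 0.09449003068749535}
```

View pics/top0.png

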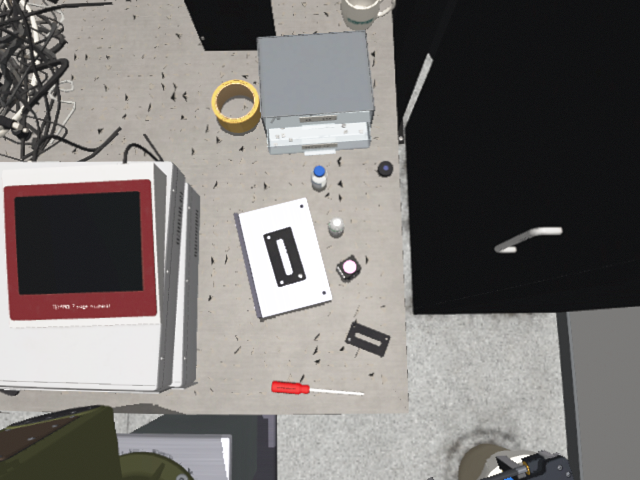

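View pics/scene0.png

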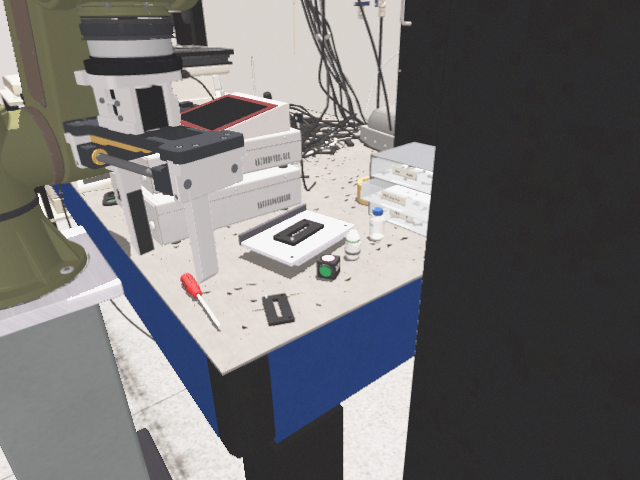

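The top view shows the ledge with corners near (236,212), (305,199), (331,299) and (262,317), and the fence on its left. The plate is at (285,257), the smaller look-alike at (369,339), the objective at (336,227), the filter cube at (348,268) and the vial at (319,178).

```bash
cat > h.py <<'E'
import cv2, numpy as np
from station import ctrl
def cast(c,uv,z):
    K=c["intrinsics"];d=np.array([c["k1"],0,0,0.])
    # r measured on undistorted ray; k1 model = OpenCV radial
    p=cv2.undistortPoints(np.array(uv,float).reshape(-1,1,2),K,d).reshape(-1,2)
    R,t=np.array(c["R"]),np.array(c["t"]);o=-R.T@t
    w=np.c_[p,np.ones(len(p))]@R
    return o+w*((z-o[2])/w[:,2])[:,None]
def hull_rect(m):
    cs,_=cv2.findContours(m.astype(np.uint8),cv2.RETR_EXTERNAL,cv2.CHAIN_APPROX_NONE)
    return max(cs,key=cv2.contourArea).reshape(-1,2)
def rect(P):
    (c,s,a)=cv2.minAreaRect((P[:,:2]*1000).astype(np.float32))
    a=np.radians(a); 
    if s[1]>s[0]: s=s[::-1]; a+=np.pi/2
    a=(a+np.pi/2)%np.pi-np.pi/2
    return np.array(c)/1000,s,a
E
python3 - <<'E'
from h import *
c=ctrl.camera("top");g=cv2.cvtColor(c["img"],cv2.COLOR_BGR2GRAY)
roi=np.zeros_like(g);roi[190:325,225:335]=1
# white ledge
w=((g>200)&(roi>0)).astype(np.uint8); k=hull_rect(w); P=cast(c,k,.035); print("ledge top",rect(P))
ap=cv2.approxPolyDP(cv2.convexHull(k),6,True).reshape(-1,2);print(ap.tolist(),cast(c,ap,.035).round(4).tolist())
inner=np.zeros_like(g);cv2.fillPoly(inner,[cv2.convexHull(k)],1)
inner=cv2.erode(inner,np.ones((9,9)))
b=(g<90)&(inner>0); k=hull_rect(b); print("plate",rect(cast(c,k,.043)))
for n,uv,z in [("obj",(336,220),.058),("cube",(348,267),.038),("vial",(319,171),.068),("fence far top",(238,211),.05),("fence near",(260,317),.05)]: print(n,cast(c,[uv],z).round(3))
x=cv2.resize(c["img"][185:330,220:400],None,fx=4,fy=4,interpolation=cv2.INTER_CUBIC);cv2.imwrite("pics/c1.png",x)
E
```

```text
ledge top (array([ 0.48027768, -0.2612952 ]), (201.3617401123047, 133.82669067382812), np.float64(0.24832918558455597))
[[305, 197], [332, 298], [262, 316], [239, 214]] [[0.5928, -0.2995, 0.035], [0.4005, -0.3493, 0.035], [0.3684, -0.2213, 0.035], [0.56, -0.1738, 0.035]]
plate (array([ 0.47702069, -0.26121161]), (101.12715148925781, 51.910675048828125), np.float64(0.2953369415911671))
obj [[ 0.542 -0.358  0.058]]
cube [[ 0.457 -0.379  0.038]]
vial [[ 0.634 -0.327  0.068]]
fence far top [[ 0.562 -0.174  0.05 ]]
fence near [[ 0.366 -0.22   0.05 ]]
```

View pics/c1.png

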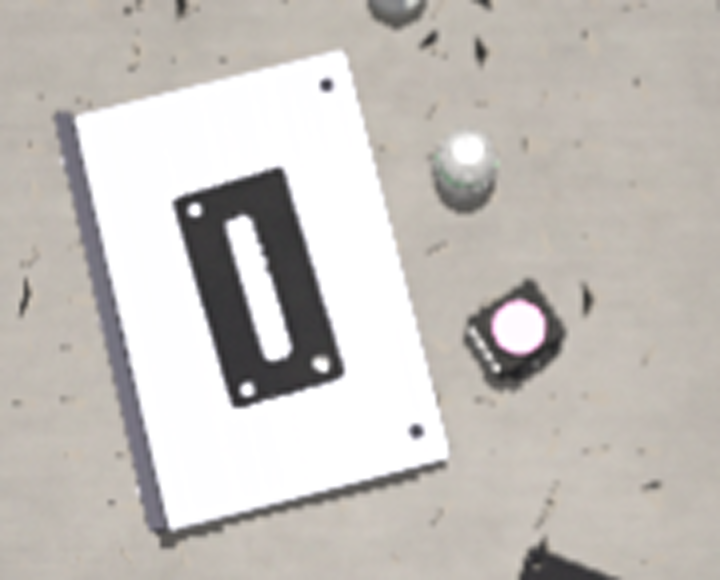

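The ledge yaw is about 0.248 and its origin about (0.479, -0.257). The plate is about 37 mm short of the fence. I'll spread the fingers along its long side and push with both.

```bash
python3 -m jog '[[3,-1,0,0,0,-0.1],[7,-2.2,0,0,0,-0.22],[11,-3.5,0,0,0,-0.34],[15,-4.8,0,0,0,-0.46],[19,-6,0,0,0,-0.58],[23,-7.3,0,0,0,-0.7],[26,-8.3,0,0,0,-0.8],[26,-8.3,0,0,0,-0.8]]' 74 10
cat >> h.py <<'E'
O=np.array([.4793,-.2574]);A=.248
def go(xl,yl,tip,yaw):
    "shift (cm, tool axes) and turn about tool z to put the fingertips at ledge coords"
    from scipy.spatial.transform import Rotation as Ro
    s=ctrl.get_obs();R=Ro.from_euler("xyz",s["eef_rot"])
    c,sn=np.cos(A),np.sin(A)
    p=np.r_[O+[c*xl-sn*yl,sn*xl+c*yl],tip+.199]
    d=R.as_matrix().T@(p-s["ee_pos"])
    T=R.inv()*Ro.from_euler("xyz",[np.pi,0,yaw])
    print(s["time_s"],"shift cm",(d*100).round(2),"turn",T.as_rotvec().round(3),"F",s["force"].round(1),"w",s["grip_width"])
E
python3 -c "
from h import *
go(-.003,-.052,.10,A+np.pi/2)"
```

```text
time_s: 0.95
ee_pos: [0.3751, -0.3811, 0.4044]
eef_rot: [-3.141, -0.001, 1.071]
force: [0.3, -0.3, -0.0]
grip_width: 0.0695
grip_force: 0.0
0.95 shift cm [11.83  6.53 10.54] turn [-0.    -0.001 -0.748] F [ 0.3 -0.3 -0. ] w 0.0694750876001586
```

```bash
python3 -m jog '[[2.4,1.3,2.1,0,0,-0.14],[4.8,2.6,4.2,0,0,-0.28],[7.2,3.9,6.3,0,0,-0.42],[9.6,5.2,8.4,0,0,-0.56],[11.8,6.5,10.5,0,0,-0.7],[11.8,6.5,10.5,0,0,-0.748],[11.8,6.5,10.5,0,0,-0.748]]'
python3 -c "
from h import *
go(-.003,-.052,.0385,A+np.pi/2)
for n in('wrist','scene'):
  c=ctrl.camera(n);cv2.imwrite('pics/%s1.png'%n,c['img'])"
```

```text
time_s: 1.65
ee_pos: [0.4868, -0.3116, 0.2988]
eef_rot: [-3.14, -0.001, 1.812]
force: [0.7, -0.5, -0.2]
grip_width: 0.0692
grip_force: 0.0
1.65 shift cm [0.23 0.31 6.13] turn [-0.001 -0.001 -0.007] F [ 0.7 -0.5 -0.2] w 0.06921491834997079
```

View pics/wrist1.png

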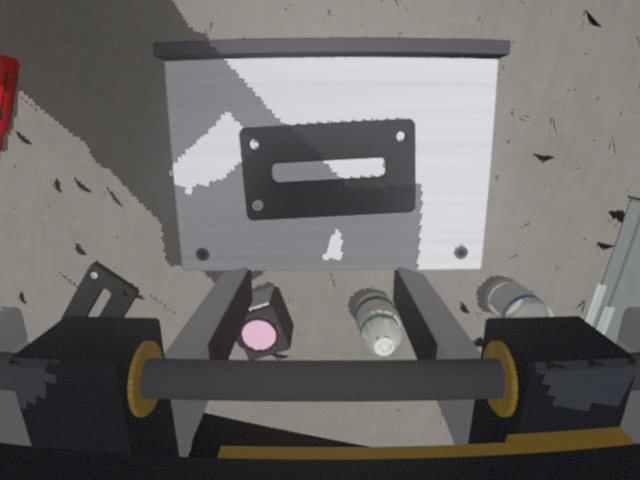

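The wrist view shows the fence across the top (row ~50), the ledge's outer edge at row 269 and its corners at (183,269) and (482,269). The plate corners are (240,128), (413,120), (415,212) and (248,219). The fingers straddle the bystanders in depth only and are well above them.

```bash
python3 - <<'E'
from h import *
c=ctrl.camera("wrist")
def L(uv,z):
    d=cast(c,uv,z)[:,:2]-O; return (np.c_[d@[np.cos(A),np.sin(A)],d@[-np.sin(A),np.cos(A)]]*1000).round(1).tolist()
print("ledge/fence foot",L([(183,269),(482,269),(498,57),(166,61)],.035))
print("plate top",L([(240,128),(413,120),(415,212),(248,219)],.043))
print("obj,cube,vial tops",L([(384,345)],.058),L([(258,335)],.038),L([(527,303)],.068))
E
```

```text
ledge/fence foot [[-99.4, -69.0], [100.8, -71.0], [100.0, 62.6], [-98.3, 61.8]]
plate top [[-53.9, 21.3], [47.9, 25.0], [51.4, -30.1], [-52.0, -33.6]]
obj,cube,vial tops [[32.6, -113.1]] [[-51.0, -116.3]] [[116.8, -81.3]]
```

```bash
python3 -m jog '[[0.2,0.3,1.5,0,0,-0.007],[0.2,0.3,3,0,0,-0.007],[0.2,0.3,4.5,0,0,-0.007],[0.2,0.3,5.5,0,0,-0.007],[0.2,0.3,6,0,0,-0.007],[0.2,0.3,6.1,0,0,-0.007],[0.2,0.3,6.1,0,0,-0.007]]'
python3 -c "
from h import *
go(-.003,-.002,.0385,A+np.pi/2)"
```

```text
time_s: 2.5
ee_pos: [0.4894, -0.3089, 0.2388]
eef_rot: [3.141, 0.0, 1.819]
force: [-0.2, -0.7, -0.3]
grip_width: 0.0695
grip_force: 0.0
2.5 shift cm [ 5.04 -0.02  0.13] turn [ 0.  0. -0.] F [-0.2 -0.7 -0.3] w 0.06951124956760157
```

```bash
python3 -m jog '[[0,0,0.1,0,0,0],[0.6,0,0.1,0,0,0],[1.2,0,0.1,0,0,0],[1.8,0,0.1,0,0,0],[2.4,0,0.1,0,0,0],[3,0,0.1,0,0,0],[3.6,0,0.1,0,0,0],[4.2,0,0.1,0,0,0]]'
python3 -m jog '[[0.2,0,0,0,0,0],[0.4,0,0,0,0,0],[0.5,0,0,0,0,0],[0.6,0,0,0,0,0],[0.6,0,0,0,0,0]]'
python3 -c "
from h import *
go(-.003,-.002,.0385,A+np.pi/2)
c=ctrl.camera('wrist');cv2.imwrite('pics/w2.png',c['img'])"
```

```text
time_s: 3.3
ee_pos: [0.4789, -0.2676, 0.2377]
eef_rot: [3.141, 0.0, 1.819]
force: [0.9, -1.0, 1.0]
grip_width: 0.0695
grip_force: 0.5
time_s: 3.8
ee_pos: [0.4775, -0.2623, 0.2376]
eef_rot: [-3.142, -0.0, 1.819]
force: [0.9, 0.1, -0.9]
grip_width: 0.0694
grip_force: 0.0
3.8 shift cm [ 0.23 -0.01  0.01] turn [-0. -0. -0.] F [ 0.9  0.1 -0.9] w 0.06938806797565727
```

View pics/w2.png

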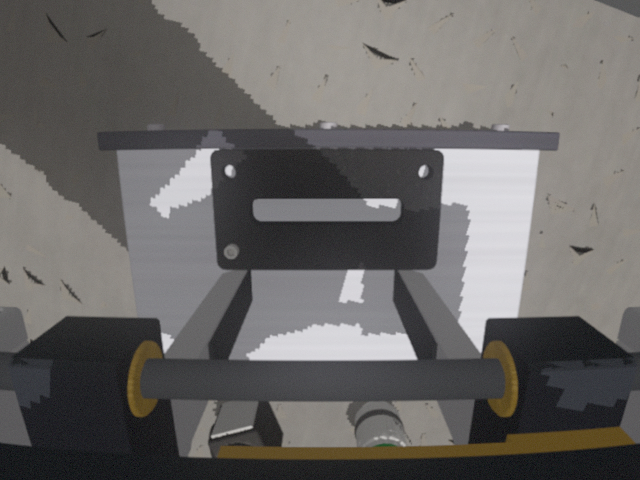

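The plate is now square to the fence. Its top edge is at row ~150, level with the fence foot, so I push on gently until the force rises.

```bash
for i in 1 2; do python3 -m jog '[[0.1,0,0,0,0,0],[0.1,0,0,0,0,0],[0.1,0,0,0,0,0]]' | grep -E "ee_pos|^force"; done
```

```text
ee_pos: [0.4773, -0.2614, 0.2377]
force: [-0.1, -2.4, -0.5]
ee_pos: [0.4771, -0.2609, 0.238]
force: [0.0, -8.1, -0.3]
```

The fence reaction is 8 N, so the plate is flush. I'll back off and rise.

```bash
python3 -m jog '[[-0.8,0,0,0,0,0],[-2,0,-0.2,0,0,0],[-2.5,0,-2,0,0,0],[-3,0,-5,0,0,0],[-3,0,-6.5,0,0,0],[-3,0,-6.5,0,0,0]]' 
python3 - <<'E'
from h import *
go(.070,.033,.10,A)
c=ctrl.camera("wrist");g=cv2.cvtColor(c["img"],cv2.COLOR_BGR2GRAY);cv2.imwrite("pics/w3.png",c["img"])
E
```

```text
time_s: 5.05
ee_pos: [0.4847, -0.2902, 0.3047]
eef_rot: [3.139, 0.002, 1.818]
force: [-0.1, 0.2, 0.1]
grip_width: 0.0692
grip_force: 0.0
5.05 shift cm [6.62 7.27 0.57] turn [ 0.004 -0.     1.57 ] F [-0.1  0.2  0.1] w 0.06924826230665734
```

View pics/w3.png

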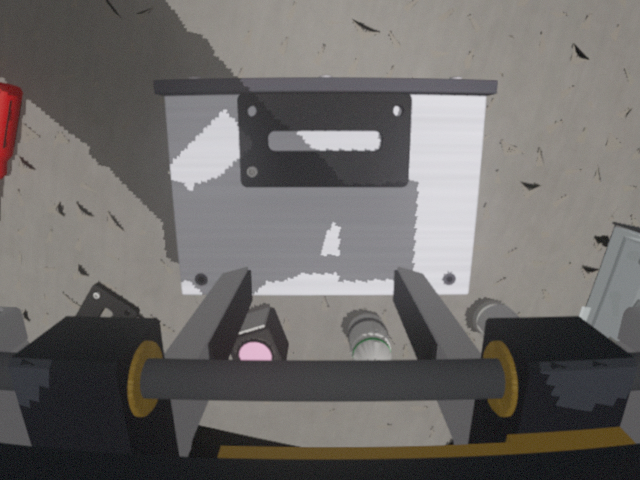

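The plate's corners are (239,94), (410,94), (409,187) and (242,187). Its long side touches the fence foot along its whole length. Now I go round to the far end, with the tool turned a quarter and the fingers nearly closed.

```bash
python3 - <<'E'
from h import *
c=ctrl.camera("wrist")
d=cast(c,[(239,94),(410,94),(409,187),(242,187)],.043)[:,:2]-O
print((np.c_[d@[np.cos(A),np.sin(A)],d@[-np.sin(A),np.cos(A)]]*1000).round(1).tolist())
E
python3 -m jog '[[0.9,0.9,0,0,0,0.14],[1.8,1.8,0,0,0,0.28],[2.7,2.7,0,0,0,0.42],[3.6,3.6,0,0,0,0.56],[4.5,4.6,0,0,0,0.7],[5.4,5.6,0,0,0,0.84],[6.3,6.6,0,0,0,0.98],[6.6,7.3,0,0,0,1.1]]' 25
python3 -c "
from h import *
go(.072,.033,.08,A)"
```

```text
[[-51.4, 62.3], [49.1, 62.4], [51.0, 7.3], [-51.9, 7.3]]
time_s: 5.95
ee_pos: [0.5393, -0.2067, 0.3011]
eef_rot: [-3.139, 0.001, 0.714]
force: [-0.7, -0.3, 0.1]
grip_width: 0.0235
grip_force: 0.0
5.95 shift cm [0.06 0.2  2.2 ] turn [-0.002  0.001  0.466] F [-0.7 -0.3  0.1] w 0.02349697135587858
```

```bash
python3 -m jog '[[0.1,0.2,0.5,0,0,0.14],[0.1,0.2,1,0,0,0.28],[0.1,0.2,1.6,0,0,0.42],[0.1,0.2,2.2,0,0,0.466],[0.1,0.2,2.2,0,0,0.466],[0.1,0.2,2.2,0,0,0.466]]'
python3 -c "
from h import *
go(.070,.033,.0385,A)
c=ctrl.camera('wrist');cv2.imwrite('pics/w4.png',c['img'])"
```

```text
time_s: 6.55
ee_pos: [0.541, -0.2084, 0.2798]
eef_rot: [-3.141, 0.001, 0.255]
force: [-0.0, -0.2, -0.4]
grip_width: 0.0238
grip_force: 0.0
6.55 shift cm [-0.18 -0.06  4.24] turn [-0.001  0.001  0.007] F [-0.  -0.2 -0.4] w 0.023840956028618455
```

View pics/w4.png

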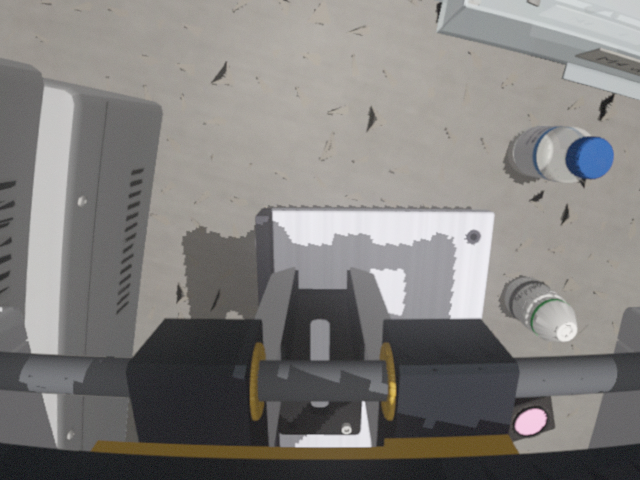

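The wrist view shows the fingers over the far part of the ledge, beyond the plate's end, with the left finger close to the fence at (265,275). I'll narrow the opening a little and descend.

```bash
python3 -m jog '[[0,-0.1,0,0,0,0.007],[0,-0.1,1,0,0,0.007],[0,-0.1,2,0,0,0.007],[0,-0.1,3,0,0,0.007],[0,-0.1,3.8,0,0,0.007],[0,-0.1,4.2,0,0,0.007],[0,-0.1,4.2,0,0,0.007],[0,-0.1,4.2,0,0,0.007]]' 18
python3 -c "
from h import *
go(-.0225,.033,.0385,A)
c=ctrl.camera('scene');cv2.imwrite('pics/s4.png',c['img'][170:320,200:400])"
```

```text
time_s: 7.4
ee_pos: [0.5409, -0.2074, 0.2388]
eef_rot: [3.141, -0.0, 0.246]
force: [-0.0, -0.5, -0.0]
grip_width: 0.0169
grip_force: 0.0
7.4 shift cm [-9.45  0.05  0.13] turn [ 0.    -0.    -0.002] F [-0.  -0.5 -0. ] w 0.016909872170726238
```

```bash
python3 -m jog '[[-0.4,0,0.1,0,0,0],[-1,0,0.1,0,0,0],[-1.6,0,0.1,0,0,0],[-2.2,0,0.1,0,0,0],[-2.8,0,0.1,0,0,0],[-3.4,0,0.1,0,0,0],[-4,0,0.1,0,0,0],[-4.6,0,0.1,0,0,0]]'
python3 -m jog '[[-0.6,0,0,0,0,0],[-1.2,0,0,0,0,0],[-1.8,0,0,0,0,0],[-2.4,0,0,0,0,0],[-2.9,0,0,0,0,0],[-3.3,0,0,0,0,0],[-3.5,0,0,0,0,0],[-3.5,0,0,0,0,0]]'
python3 -c "
from h import *
go(-.0225,.033,.0385,A)
c=ctrl.camera('top');cv2.imwrite('pics/t5.png',cv2.resize(c['img'][185:385,200:400],None,fx=3,fy=3,interpolation=2))"
```

```text
time_s: 8.25
ee_pos: [0.4957, -0.2187, 0.2377]
eef_rot: [3.141, -0.0, 0.246]
force: [1.4, 0.0, 0.9]
grip_width: 0.0168
grip_force: 0.4
time_s: 9.05
ee_pos: [0.462, -0.2271, 0.2376]
eef_rot: [-3.141, 0.0, 0.246]
force: [-0.0, 0.1, 0.1]
grip_width: 0.0171
grip_force: 0.0
9.05 shift cm [-1.32  0.06  0.01] turn [-0.     0.    -0.002] F [-0.   0.1  0.1] w 0.017055399585164766
```

View pics/t5.png

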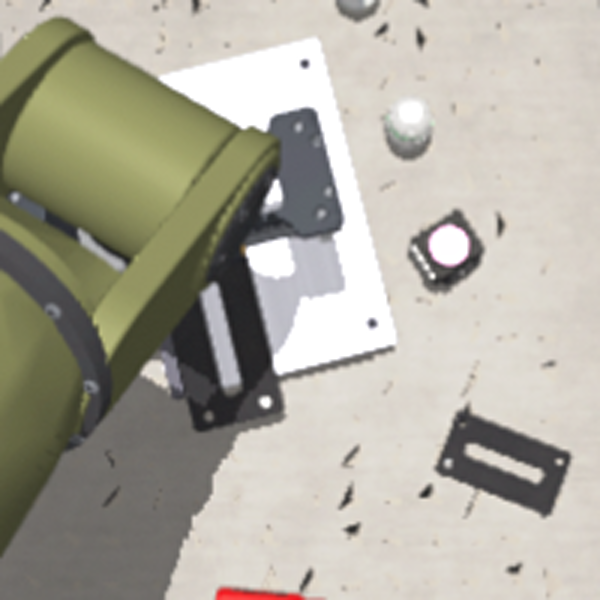

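The plate already overhangs. Its near corners are at crop (197,432) and (284,410), about 20 mm past the end. I push the last 13 mm.

```bash
python3 -m jog '[[-0.4,0,0,0,0,0],[-0.8,0,0,0,0,0],[-1.1,0,0,0,0,0],[-1.3,0,0,0,0,0],[-1.3,0,0,0,0,0]]'
python3 -m jog '[[0.8,0,0,0,0,0],[2,0,0,0,0,0],[2.5,0,-2,0,0,0],[2.5,0,-5,0,0,0],[2.5,0,-8,0,0,0],[2.5,0,-10,0,0,0],[2.5,4,-10,0,0,0],[2.5,8,-10,0,0,0]]'
python3 -m jog '[[2,3,-1,0,0,0],[4,6,-2,0,0,0],[6,9,-2,0,0,0],[6,12,-2,0,0,0],[6,15,-2,0,0,0],[6,17,-2,0,0,0],[6,17,-2,0,0,0]]'
python3 -c "
from h import *
c=ctrl.camera('top');cv2.imwrite('pics/t6.png',cv2.resize(c['img'][185:385,200:400],None,fx=3,fy=3,interpolation=2))"
```

```text
time_s: 9.6
ee_pos: [0.4494, -0.2303, 0.2376]
eef_rot: [-3.141, 0.0, 0.246]
force: [0.1, -0.1, -0.1]
grip_width: 0.017
grip_force: 0.0
time_s: 10.4
ee_pos: [0.4946, -0.3019, 0.3389]
eef_rot: [3.14, -0.001, 0.248]
force: [0.1, -0.2, -0.2]
grip_width: 0.0168
grip_force: 0.0
time_s: 11.1
ee_pos: [0.5935, -0.4535, 0.3562]
eef_rot: [-3.141, 0.001, 0.244]
force: [0.4, 0.4, -0.5]
grip_width: 0.0174
grip_force: 0.0
```

View pics/t6.png

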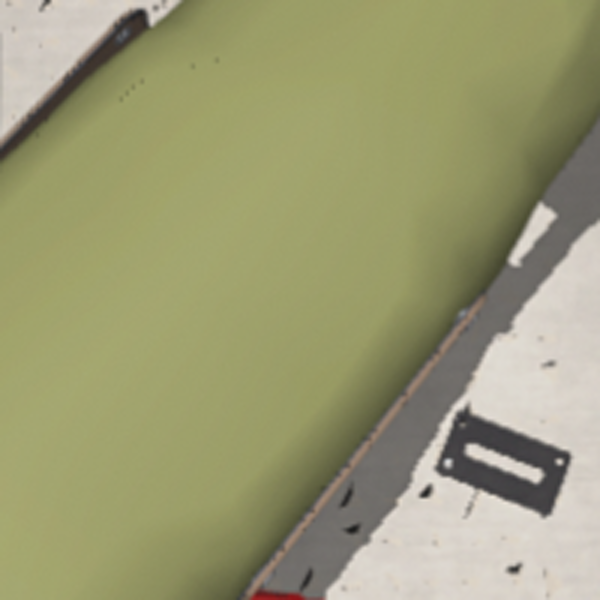

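The arm blocks the top view, so I withdraw towards the start pose.

```bash
python3 -m jog '[[-4,0,-1,0,0,0],[-8,0,-2,0,0,0],[-12,0,-3,0,0,0],[-16,-0.5,-4,0,0,0],[-20,-1,-4.5,0,0,0],[-24,-1.5,-4.5,0,0,0],[-28,-2.5,-4.5,0,0,0],[-32,-3,-4.5,0,0,0]]'
python3 -m jog '[[-3,0,0,0,0,0],[-6,0,0,0,0,0],[-9,0,0,0,0,0],[-9,0,0,0,0,0]]'
python3 - <<'E'
from h import *
c=ctrl.camera('top');cv2.imwrite('pics/t7.png',cv2.resize(c['img'][185:385,200:400],None,fx=3,fy=3,interpolation=2))
E
```

```text
time_s: 11.95
ee_pos: [0.2744, -0.4992, 0.403]
eef_rot: [3.141, -0.0, 0.247]
force: [-0.6, -0.2, 0.5]
grip_width: 0.017
grip_force: 0.0
time_s: 12.35
ee_pos: [0.1862, -0.5224, 0.403]
eef_rot: [3.141, 0.0, 0.244]
force: [-0.2, 0.3, 0.6]
grip_width: 0.0168
grip_force: 0.0
```

View pics/t7.png

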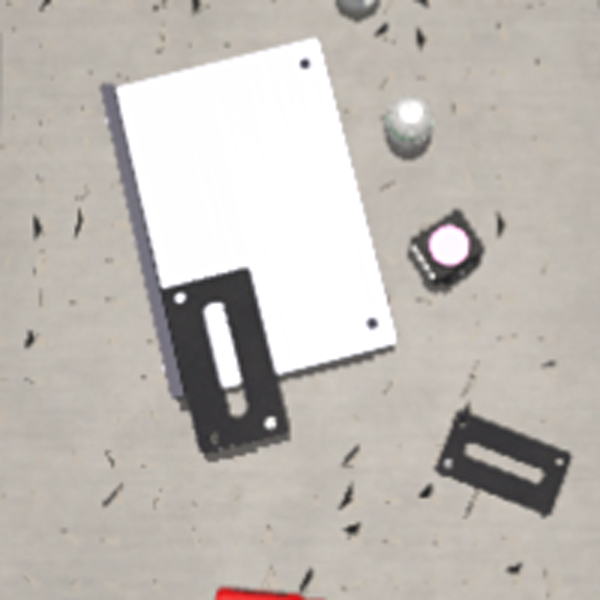

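The plate lies along the fence with corners at crop (163,289), (249,268), (289,430) and (207,451), overhanging the near end. The bystanders are unmoved.

```bash
python3 - <<'E'
from h import *
c=ctrl.camera('top')
def L(uv,z):
    uv=np.array(uv)/3+[200,185]-1/3
    d=cast(c,uv,z)[:,:2]-O; return (np.c_[d@[np.cos(A),np.sin(A)],d@[-np.sin(A),np.cos(A)]]*1000).round(1).tolist()
print(L([(163,289),(249,268),(289,430),(207,451)],.043)); print("ledge",L([(118,87),(318,38),(397,341)],.035))
E
```

```text
[[-33.8, 61.0], [-34.4, 7.1], [-135.1, 6.9], [-134.9, 57.4]]
ledge [[99.4, 61.0], [98.8, -69.7], [-99.6, -69.6]]
```

```bash
python3 - <<'E'
from h import *
c=ctrl.camera('top');g=cv2.cvtColor(c['img'],cv2.COLOR_BGR2GRAY).astype(float)
def edge(r0,r1,c0,c1,sl,sign,z):
    P=[]
    for r in range(r0,r1):
        a=int(c0+sl*(r-r0));row=g[r,a:a+c1];d=sign*np.diff(row);i=d.argmax()
        j=np.arange(max(i-2,0),min(i+3,len(d)));w=d[j].clip(0);P.append((a+.5+(w*j).sum()/w.sum(),r))
    d=cast(c,P,z)[:,:2]-O
    q=np.c_[d@[np.cos(A),np.sin(A)],d@[-np.sin(A),np.cos(A)]]*1000
    f=np.polyfit(q[:,0],q[:,1],1);r=q[:,1]-np.polyval(f,q[:,0]);k=abs(r)<1;f=np.polyfit(q[k,0],q[k,1],1)
    print("slope",f[0].round(4),"y at x=-66",np.polyval(f,-66).round(2),k.sum(),len(k))
edge(280,307,279,12,.25,1,.043)    # plate right edge, on the ledge part
edge(205,295,303,12,.26,-1,.035)   # ledge outer edge
edge(220,275,236,14,.25,1,.035)    # fence foot
E
```

```text
slope 0.0025 y at x=-66 7.12 27 27
slope -0.0014 y at x=-66 -69.88 90 90
slope 0.0032 y at x=-66 62.65 55 55
```

Plate and fence are parallel to within 0.001 rad, and the distance between them across the plate matches its 56 mm width, so it is flush. The overhang is 35 mm.

```bash
python3 -c "
from station import ctrl
print(ctrl.hand_in())"
```

```text
the job is handed in; nothing more can be done
None
```

The job is handed in: the plate lies flat and flush against the fence, about 35 mm (a third of its length) past the ledge's near end, the robot clear of it and the objective, filter cube and vial untouched.

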